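# Latch up the fume cabinet sash

### The arm

A 7-joint arm with a two-finger parallel gripper is mounted at the origin on the work surface; the furniture and walls round the work are solid. World frame = base frame: x ahead of the robot, y to its left, z up, the work surface at z = 0. Lengths are in m, angles in rad, forces in N, time in s.
With the tool pointing down it reaches from about 0.35 to 0.9 m from the base axis. Payload 19.9 kg.
Tool frame: the origin (TCP) lies on the centre line of the jaws, within the pads' length; the fingertips stand arm.finger_overhang ahead of it and the grasp point (between the pads) lies 2 mm behind it (arm.finger_overhang is the distance from the TCP to the fingertips, in m); z points along the fingers, y is the line along which they close (so a half turn about z gives the same grasp; the last joint's range is limited). The gripper opens to 94 mm and grips with 3 to 60 N. Pads are 16 mm wide; open, the fingers measure 119 mm over their backs; the gripper's body (75 mm by 177 mm) begins 78 mm behind the grasp point.
Start: joints at [1.159, 0.417, -0.01, 1.614, 0.005, 1.111, -0.053], TCP at [0.226, -0.583, 0.222] pointing down, gripper open.
Joint ranges: [-2.81, 2.81], [-0.39, 2.02], [-1.27, 1.25], [0.06, 2.57], [-1.19, 4.33], [0.19, 2], [-2.82, 2.82]. Speed limits (rad/s): [1.89, 1.89, 2.39, 2.39, 3.01, 3.01, 3.01].

### API

Orientations are given as a rotation vector (axis times angle).
In Python, from workcell import arm, cams gives the robot as it stands.
- The arm moves only by the shell command python3 -m jog 'ROWS' [FORCE]. ROWS is JSON, a list of rows, each an object of numbers: "tx", "ty", "tz": the shift along the tool's x, y, z in m; "yaw": the turn about the tool's z in rad; "grip": the closure in counts, from 0 (fully open) to 255 (shut). A call has exactly 5 rows; each row is the pose to reach, as a shift and turn from the pose commanded when the call began, along the tool's axes at that moment; what a row does not reach only later rows make up. A row lasts 1/8 s, in which the tool goes at most 62.5 mm and 10.7 degrees, less where a joint would pass 70% of its speed; a pose out of reach is approached as far as the arm can. A call with a gripper value outside its range is refused whole. The fingers move at their own pace and stop on an object; FORCE is the grip in N (left out, the last holds). Time passes only in rows, so rows that repeat a pose let the fingers close, or fill a call up. It gives the time, the measured TCP pose, the force, the opening and the grip force at its end, in the units of the state.
- arm.get_obs(): the state, without advancing time (a new reading comes with each control period).
- cams.get_image(name): name is "side" or "top" or "wrist"; returns a dict with "pixels" (420x560x3 uint8, blue, green, red), "range_z" (420x560 float32, m along the optical axis (not along the pixel's ray), 0 where there is no reading), "fx", "fy", "cx", "cy" (pixels), "R" (3x3) and "t" (3): a world point X has camera coordinates R X + t. Camera axes: x right, y down, z forward; pixel columns grow to the right and rows downward; lengths in m; the calibration is good to about 2 mm. The wrist camera is an equidistant fisheye: a pixel r from the principal point sees the ray r / f radians off the axis. A picture is of the moment at which its call begins.
- arm.sign_off(): hands the job in; it is judged then, once.
Trained networks look in the newest picture that a camera, given by its name, has taken for a name from the list of things; names that differ only in an ending like _2 or _b are one class to them, and where a whole thing is asked for, a point or a joint stands for the part that bears it (a point fixed in the world has none). Each returns a list of dicts, best first, with "confidence" (0 to 1); they miss things now and then, are a little off and sometimes report something else, mostly with a low value. They report only what shows in the picture. A call takes as long as a camera call.
- cams.boxes_of(camera, name): "at" ([x, y, z] in m, in world coordinates, good to about 4 mm: the middle of the surface that is visible of it).
The state is a dict: "t": time; "joint_pos": joint angles; "dq": joint speeds; "tau": joint torques, N m; "tcp_pos": TCP position; "tool_rot": TCP orientation; "contact_force": force on the tool from outside, world axes, zero at the start; "wrist_torque": the same for the moment, N m; "gripper_width": finger opening in m; "gripper_force": force on a finger pad.
Only numpy, scipy, OpenCV 4.12 (cv2) and the standard library are available. Lean on these libraries where they do the work, as an engineer would, in place of code of your own. Each camera call takes 0.05 s, during which the arm holds its last target. There are 200 camera calls.

### The job

Slide the bolt of the small fume cabinet fully aside, then lift the sash gently from under its lip, past the height pointer, until you feel it ride over the hidden catch that lies a little way above the pointer. Let go so that the sash stays up on the catch; do not force it against the end stop, and leave the other things where they are.

Things in the scene. Friction and masses are not known exactly. Their poses are not given: they have to be found in the camera images.
- hood: grey fume cabinet, fixed, 200 deep x 320 wide x 350 mm high; origin under its centre, x axis from its front to its back, z up. Front plane (plinth, jambs) at x = -100 mm; jambs at y = +-125 to +-160 mm, plinth 85 mm high; clear sides. Nothing of the cabinet, bolt or sash may be pushed with more than 22 N.
- sash (a joint): rise of the clear sash in m, 0 = shut, grows upward. The counterbalance leaves 2.0 to 3.0 N of weight, against 0.6 N of slide friction and some damping: let go below the catch it sinks back. It slides up between the jambs, 10 mm behind the front plane.
- sash_lip (a point): middle of the lower front edge of the sash's lip, a level aluminium plate 8 mm thick, 200 mm wide (cabinet y = -100 to +100 mm), that stands 45 mm out of the front plane (edge at cabinet x = -145 mm); underside 100 mm high when shut, free space below it in front of the plinth. A tool sloping in from the front with its tip under the lip can push it up.
- bolt (a joint): travel of the slide bolt in m: 0 = its bar lies over the right end of the lip and holds the sash down, 0.035 = fully aside; slides toward the cabinet's -y (to the right seen from the front) against 2 N of friction, stays where it is left, and frees the sash from about 0.025 on.
- bolt_knob (a point): centre of the bolt's black ball knob, 18 mm diameter, on a thin sloping stem; cabinet x = -155 mm (55 mm out of the front plane), y = -125 mm less the bolt's travel, height 150 mm; free space above, in front and on both sides of it; the lip's top is 42 mm below it.
- pointer_tip (a point): tip of the steel needle of the dark pointer clipped on the left jamb (10 mm out of the front plane, cabinet y = +110 mm), 145 to 172 mm high. The sash meets the hidden catch when the lip's underside is 0 to 34 mm above the tip; by how much is not known. Resting on the catch, the underside is 15 to 50 mm above the tip.
- solder_spool: solder spool with yellow flanges, 60 x 60 x 45 mm, standing in the cabinet; origin under its centre; leave alone
- flux_bottle: white squeeze bottle with red nozzle, 42 x 42 x 100 mm, standing in the cabinet; origin under its centre; leave alone
- brown_bottle: brown glass bottle, 61 x 61 x 232 mm, standing on the table right of the cabinet; origin under its centre; leave alone
- grozing_pliers: blue-handled pliers, 64 x 192 x 12 mm, lying on the table; leave alone
- masking_tape: roll of masking tape, 104 x 102 x 25 mm, lying on the table; leave alone
- wood_block: wooden block, 45 x 120 x 44 mm, lying on the table; leave alone
- soda_can: drinks can, 53 x 53 x 134 mm, standing at the right; leave alone
- pointer: the pointer's dark block, 22 mm high, at the tip's height; origin on the front of the left jamb. The sprung roller catch is hidden in the jamb: riding over it takes 4 to 7 N more push at first touch, fading over the next 8 to 10 mm; then the sash springs on to about 16 mm above first touch, the push falls to nothing and the sash rests on the catch. A firm rubber end stop lies about 2 mm above that rest.

How it is judged:
By the outcome, as a careful person would: the job done as asked, in the order asked, and still so for the second after the job is handed in, with the robot touching nothing.
It also fails if it takes over 64 s, if anything falls off the work surface, if the arm or the gripper's body presses on something with over 40 N, if the wrist force passes 120 N, or if a joint passes its speed limit or range.

## Working session

There is one attempt and no reset: what is moved stays moved. The work goes in short steps, Python scripts to look and compute and a shell command to move; the robot and the scene stay as the last step left them, time stands still between calls to the robot, and variables do not carry over. Pictures are saved under pics/ and viewed, at most 10 in all, crops included, and the job is handed in when it is done.

```bash
mkdir -p pics; ls; python3 - <<'E'
from workcell import arm,cams
import cv2,numpy as np
o=arm.get_obs();print(o['t'],o['tcp_pos'],o['tool_rot'],o['contact_force'],o['gripper_width'],arm.finger_overhang)
a=[]
for c in('side','top'):
    i=cams.get_image(c);a.append(i['pixels'])
    print(c,i['fx'],i['cx'],i['cy'],np.round(i['R'],3).tolist(),i['t'])
    for n in('hood','sash_lip','bolt_knob','pointer_tip','pointer','brown_bottle','soda_can','wood_block','masking_tape','grozing_pliers'):
        print(n,[(np.round(b['at'],3).tolist(),round(b['confidence'],2)) for b in cams.boxes_of(c,n)[:2]])
    cv2.imwrite(f'pics/{c}.png',i['pixels'])
E
```

```text
pics
0.0 [ 0.22575842 -0.58241596  0.22182637] [-3.08686312e+00 -5.77410353e-01  5.14992728e-04] [ 0.32406424 -0.30036732  0.04999617] 0.09433295587167675 0.017
side 513.4920773695576 280.0001101362623 212.7977928579368 [[0.779, -0.627, -0.01], [-0.274, -0.326, -0.905], [0.564, 0.707, -0.426]] [-0.43030195  0.26643751  1.48460444]
hood [([0.617, 0.148, 0.14], 0.67), ([0.582, 0.034, 0.124], 0.29)]
sash_lip [([0.616, 0.159, 0.152], 0.76)]
bolt_knob [([0.585, 0.026, 0.124], 0.57), ([0.547, -0.21, 0.023], 0.4)]
pointer_tip [([0.58, 0.307, 0.169], 0.37)]
pointer [([0.579, 0.303, 0.165], 0.45)]
brown_bottle [([0.618, 0.147, 0.142], 0.56)]
soda_can [([0.365, -0.436, 0.083], 0.76), ([0.58, 0.306, 0.167], 0.63)]
wood_block [([0.358, -0.328, 0.033], 0.95)]
masking_tape [([0.376, 0.02, 0.021], 0.68)]
grozing_pliers [([0.368, -0.2, 0.012], 0.81), ([0.615, 0.164, 0.148], 0.56)]
top 383.59674602844 275.3278094890176 203.96331423983736 [[-0.343, -0.939, 0.0], [-0.722, 0.264, -0.639], [0.6, -0.22, -0.769]] [0.19378444 0.49756336 0.78759782]
hood [([0.626, 0.177, 0.29], 0.71)]
sash_lip [([0.613, 0.175, 0.139], 0.6)]
bolt_knob []
pointer_tip [([0.577, 0.308, 0.173], 0.67), ([0.371, -0.196, 0.007], 0.41)]
pointer [([0.579, 0.309, 0.17], 0.43)]
brown_bottle [([0.551, -0.177, 0.119], 0.75), ([0.58, 0.039, 0.124], 0.63)]
soda_can [([0.37, -0.404, 0.1], 0.64)]
wood_block [([0.368, -0.313, 0.048], 0.7)]
masking_tape [([0.377, 0.036, 0.026], 0.84)]
grozing_pliers [([0.371, -0.198, 0.008], 0.76)]
```

View pics/side.png

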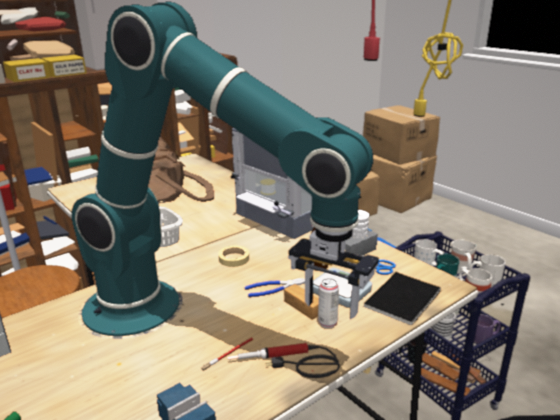

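View pics/top.png

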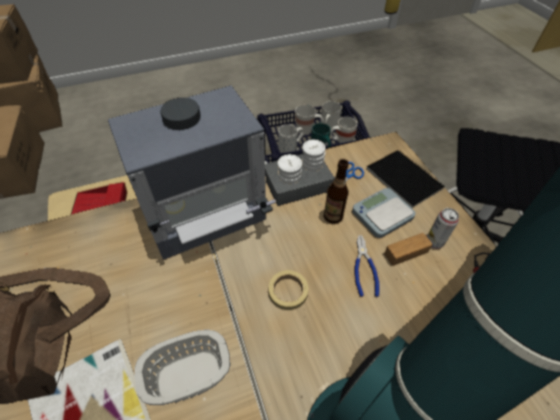

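```bash
cat > h.py <<'E'
from workcell import arm,cams
import cv2,numpy as np
np.set_printoptions(precision=4,suppress=True)
def cloud(c):
    i=cams.get_image(c);z=i['range_z'];v,u=np.mgrid[:420,:560]
    P=np.stack([(u-i['cx'])/i['fx']*z,(v-i['cy'])/i['fy']*z,z],-1)
    W=(P-i['t'])@i['R'];W[z==0]=9
    return i,W
E
python3 - <<'E'
from h import *
i,W=cloud('top')
near=(W[...,0]>.4)&(W[...,0]<1)&(W[...,1]>-.1)&(W[...,1]<.45)
for lo,hi in((.335,.36),(.1,.116)):
    m=(near&(W[...,2]>lo)&(W[...,2]<hi)).astype(np.uint8)
    n,l,s,c=cv2.connectedComponentsWithStats(m)
    k=1+s[1:,4].argmax();p=W[l==k]
    r=cv2.minAreaRect((p[:,:2]*1000).astype(np.float32));print(s[k],r,p.mean(0),np.median(p[:,2])); print(cv2.boxPoints(r))
j,S=cloud('side')
a=cv2.resize(i['pixels'][80:260,100:300],None,fx=3,fy=3,interpolation=3)
b=cv2.resize(j['pixels'][140:240,220:330],None,fx=3.6,fy=5.4,interpolation=3)[:540]
cv2.imwrite('pics/z1.png',a)
b=cv2.resize(j['pixels'][140:240,225:325],(540,540),interpolation=3);cv2.imwrite('pics/z2.png',b)
E
```

```text
[ 108   85  156   93 6894] ((704.4903564453125, 176.73680114746094), (204.3379364013672, 319.3245544433594), 6.552427768707275) [0.6827 0.1847 0.3522] 0.3526383889676133
[[584.7693 323.6974]
 [621.2082   6.4587]
 [824.2114  29.7762]
 [787.7725 347.0149]]
[ 167  195  102   49 1551] ((592.8919067382812, 144.9154815673828), (64.9127197265625, 278.2558288574219), 7.883328437805176) [0.5911 0.1612 0.1107] 0.11066588445764482
[[541.66   278.2769]
 [579.8246   2.6508]
 [644.1238  11.554 ]
 [605.9592 287.1801]]
```

View pics/z1.png

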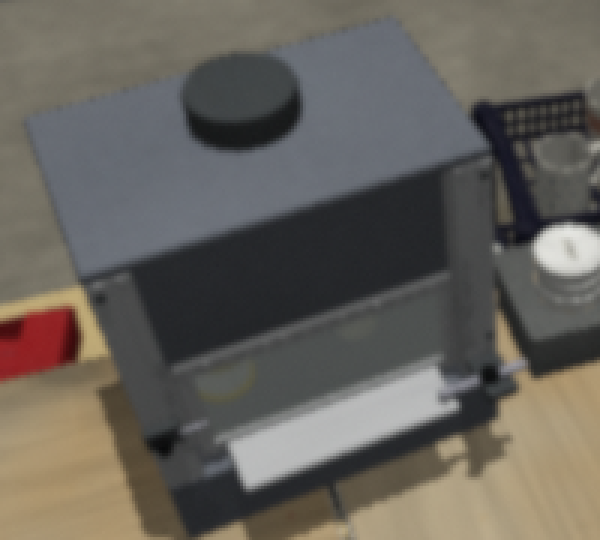

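View pics/z2.png

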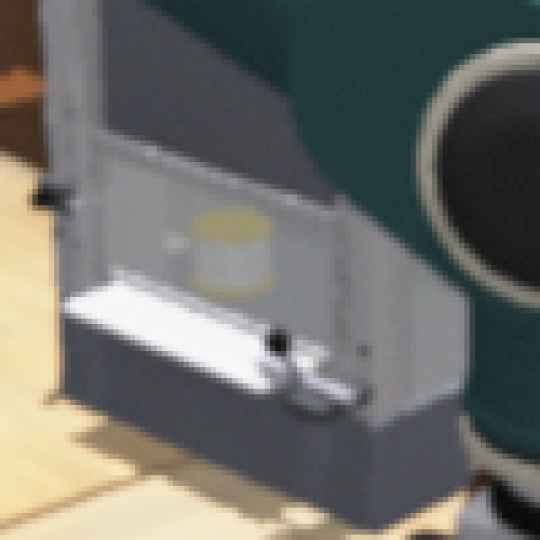

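```bash
python3 -m jog 2>&1 | tail -20; python3 -m jog --help 2>&1 | tail -20; python3 - <<'E'
from h import *
print([a for a in dir(arm) if a[0]!='_'],[a for a in dir(cams) if a[0]!='_'])
i,W=cloud('side')
t=np.radians(6.55);X=np.array([np.cos(t),np.sin(t),0]);Y=np.array([-X[1],X[0],0]);O=np.array([.7045,.1767,0])
for n,q in dict(knob=(-.155,-.125,.15),lipL=(-.145,.1,.108),lipR=(-.145,-.1,.108),ptr=(-.11,.11,.16),ptrblk=(-.1,.14,.16)).items():
    w=O+X*q[0]+Y*q[1]+[0,0,q[2]]
    c=i['R']@w+i['t'];print(n,w,i['fx']*c[0]/c[2]+i['cx'],i['fy']*c[1]/c[2]+i['cy'])
print(arm.get_obs()['t'],W[203,274:280])
E
```

```text
invalid input
invalid input: not JSON, or not a number
['MotionError', 'finger_overhang', 'get_obs', 'sign_off'] ['boxes_of', 'get_image']
knob [0.5648 0.0348 0.15  ] 275.9888354253213 202.4696519654949
lipL [0.549  0.2595 0.108 ] 235.74594842746637 195.15090862953562
lipR [0.5719 0.0608 0.108 ] 273.1331649951529 210.5527988134096
ptr [0.5827 0.2734 0.16  ] 240.3839118204411 179.1050323609215
ptrblk [0.5892 0.3044 0.16  ] 237.1525220594097 176.4400372942932
1.25 [[0.5596 0.0394 0.1479]
 [0.5615 0.0362 0.1485]
 [0.5612 0.0302 0.1506]
 [0.5652 0.0298 0.1496]
 [0.5606 0.0184 0.1548]
 [0.6248 0.0938 0.1105]]
```

```bash
python3 -m jog '[{"tx":0.025,"ty":-0.033,"tz":-0.04,"grip":255},{"tx":0.058,"ty":-0.075,"tz":-0.08,"grip":255},{"tx":0.096,"ty":-0.123,"tz":-0.08,"grip":255},{"tx":0.134,"ty":-0.171,"tz":-0.08,"grip":255},{"tx":0.17,"ty":-0.218,"tz":-0.08,"grip":255}]' 10
python3 -m jog '[{"tx":0.036,"ty":-0.046,"grip":255},{"tx":0.072,"ty":-0.092,"grip":255},{"tx":0.108,"ty":-0.138,"grip":255},{"tx":0.144,"ty":-0.184,"grip":255},{"tx":0.18,"ty":-0.23,"grip":255}]'
python3 -c "
from h import *;o=arm.get_obs();print(o['t'],o['tcp_pos'],o['tool_rot'],o['joint_pos'],o['gripper_width'])"
```

```text
1.25 [ 0.2259 -0.5827  0.2224] [-3.088  -0.5775  0.0001] [ 1.1595  0.4174 -0.0103  1.6136  0.0047  1.1107 -0.053 ] 0.09417576779432996invalid input at $[0]: expected keys tx, ty, tz, yaw, grip
invalid input at $[0]: expected keys tx, ty, tz, yaw, grip
```

```bash
python3 -m jog '[{"tx":0.025,"ty":-0.033,"tz":-0.04,"yaw":0,"grip":255},{"tx":0.058,"ty":-0.075,"tz":-0.08,"yaw":0,"grip":255},{"tx":0.096,"ty":-0.123,"tz":-0.08,"yaw":0,"grip":255},{"tx":0.134,"ty":-0.171,"tz":-0.08,"yaw":0,"grip":255},{"tx":0.17,"ty":-0.218,"tz":-0.08,"yaw":0,"grip":255}]' 10
python3 -m jog '[{"tx":0.036,"ty":-0.046,"tz":0,"yaw":0,"grip":255},{"tx":0.072,"ty":-0.092,"tz":0,"yaw":0,"grip":255},{"tx":0.108,"ty":-0.138,"tz":0,"yaw":0,"grip":255},{"tx":0.144,"ty":-0.184,"tz":0,"yaw":0,"grip":255},{"tx":0.18,"ty":-0.23,"tz":0,"yaw":0,"grip":255}]'
python3 -c "
from h import *;o=arm.get_obs();print(o['t'],o['tcp_pos'],o['tool_rot'],o['joint_pos'],o['gripper_width'])"
```

```text
t: 1.88
tcp_pos: [0.306, -0.316, 0.3027]
tool_rot: [3.087, 0.578, 0.0]
contact_force: [1.5, 0.7, 0.7]
gripper_width: 0.0473
gripper_force: 0.0
t: 2.5
tcp_pos: [0.3905, -0.0367, 0.3028]
tool_rot: [3.087, 0.577, 0.001]
contact_force: [0.9, -1.0, -0.2]
gripper_width: 0.0007
gripper_force: 0.0
2.5 [ 0.3905 -0.0367  0.3028] [3.0874 0.5772 0.0012] [ 0.6022 -0.0899 -0.5447  2.0188 -0.0494  1.1993 -1.124 ] 0.0006626291063783911
```

```bash
python3 -m jog '[{"tx":0.045,"ty":-0.01,"tz":0,"yaw":0.13,"grip":255},{"tx":0.09,"ty":-0.02,"tz":0,"yaw":0.256,"grip":255},{"tx":0.14,"ty":-0.03,"tz":0,"yaw":0.256,"grip":255},{"tx":0.19,"ty":-0.039,"tz":0,"yaw":0.256,"grip":255},{"tx":0.19,"ty":-0.039,"tz":0.04,"yaw":0.256,"grip":255}]'
python3 -m jog '[{"tx":0,"ty":0,"tz":0.04,"yaw":0,"grip":255},{"tx":0,"ty":0,"tz":0.08,"yaw":0,"grip":255},{"tx":0,"ty":0,"tz":0.105,"yaw":0,"grip":255},{"tx":0,"ty":0,"tz":0.105,"yaw":0,"grip":255},{"tx":0,"ty":0,"tz":0.105,"yaw":0,"grip":255}]'
python3 - <<'E'
from h import *
o=arm.get_obs();print(o['t'],o['tcp_pos'],o['joint_pos'])
i=cams.get_image('wrist');s=cams.get_image('side')
cv2.imwrite('pics/w1.png',np.hstack([cv2.resize(s['pixels'][120:260,180:360],(540,420),interpolation=3),i['pixels'][:,150:410]]))
E
```

```text
t: 3.12
tcp_pos: [0.5563, 0.0691, 0.2631]
tool_rot: [-3.134, -0.182, -0.006]
contact_force: [-0.4, -1.4, -1.0]
gripper_width: 0.0004
gripper_force: 0.0
t: 3.75
tcp_pos: [0.5539, 0.0667, 0.1586]
tool_rot: [-3.136, -0.179, -0.002]
contact_force: [0.5, 0.0, 0.1]
gripper_width: 0.0007
gripper_force: 0.0
3.75 [0.5539 0.0667 0.1586] [ 0.3337  0.4409 -0.6412  1.8283  0.3139  0.974  -1.8972]
```

View pics/w1.png

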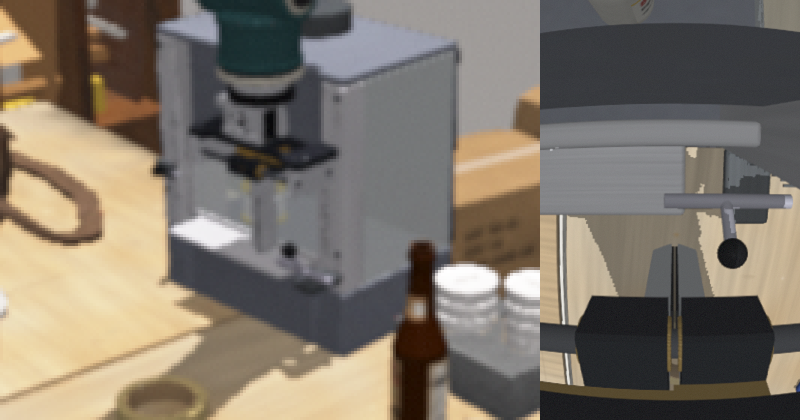

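```bash
python3 -m jog '[{"tx":0,"ty":0.006,"tz":0,"yaw":0,"grip":255},{"tx":0,"ty":0.012,"tz":0,"yaw":0,"grip":255},{"tx":0,"ty":0.018,"tz":0,"yaw":0,"grip":255},{"tx":0,"ty":0.024,"tz":0,"yaw":0,"grip":255},{"tx":0,"ty":0.03,"tz":0,"yaw":0,"grip":255}]'
python3 -m jog '[{"tx":0,"ty":0.003,"tz":0,"yaw":0,"grip":255},{"tx":0,"ty":0.006,"tz":0,"yaw":0,"grip":255},{"tx":0,"ty":0.009,"tz":0,"yaw":0,"grip":255},{"tx":0,"ty":0.011,"tz":0,"yaw":0,"grip":255},{"tx":0,"ty":0.012,"tz":0,"yaw":0,"grip":255}]'
python3 - <<'E'
from h import *
o=arm.get_obs();t=np.radians(6.55);X=np.array([np.cos(t),np.sin(t),0]);Y=np.array([-X[1],X[0],0]);O=np.array([.7045,.1767,0])
d=o['tcp_pos']-O;print(o['t'],o['tcp_pos'],d@X,d@Y,o['contact_force']@Y)
E
```

```text
t: 4.47
tcp_pos: [0.5569, 0.0364, 0.1575]
tool_rot: [-3.136, -0.179, -0.0]
contact_force: [-0.4, 3.0, 2.0]
gripper_width: 0.0007
gripper_force: 1.1
t: 5.1
tcp_pos: [0.5582, 0.0247, 0.1574]
tool_rot: [-3.136, -0.179, 0.0]
contact_force: [0.9, 2.2, 1.6]
gripper_width: 0.0006
gripper_force: 1.0
5.1 [0.5582 0.0247 0.1574] -0.16272797385055526 -0.13431070461121614 2.099868145128104
```

```bash
python3 -m jog '[{"tx":0,"ty":0.001,"tz":0,"yaw":0,"grip":255},{"tx":0,"ty":0.002,"tz":0,"yaw":0,"grip":255},{"tx":0,"ty":0.0025,"tz":0,"yaw":0,"grip":255},{"tx":0,"ty":0.003,"tz":0,"yaw":0,"grip":255},{"tx":0,"ty":0.003,"tz":0,"yaw":0,"grip":255}]'
```

```text
t: 5.72
tcp_pos: [0.5585, 0.0218, 0.1574]
tool_rot: [-3.136, -0.179, 0.0]
contact_force: [0.1, 1.1, 1.0]
gripper_width: 0.0008
gripper_force: 0.8
```

```bash
python3 -m jog '[{"tx":0,"ty":0.0005,"tz":0,"yaw":0,"grip":255},{"tx":0,"ty":0.001,"tz":0,"yaw":0,"grip":255},{"tx":0,"ty":0.0015,"tz":0,"yaw":0,"grip":255},{"tx":0,"ty":0.002,"tz":0,"yaw":0,"grip":255},{"tx":0,"ty":0.002,"tz":0,"yaw":0,"grip":255}]'
```

```text
t: 6.35
tcp_pos: [0.5586, 0.0206, 0.1575]
tool_rot: [-3.135, -0.18, 0.0]
contact_force: [-0.3, 6.8, 2.2]
gripper_width: 0.0007
gripper_force: 3.3
```

```bash
python3 -m jog '[{"tx":0,"ty":-0.015,"tz":0,"yaw":0,"grip":255},{"tx":0,"ty":-0.03,"tz":-0.03,"yaw":0,"grip":255},{"tx":-0.03,"ty":-0.04,"tz":-0.08,"yaw":0,"grip":255},{"tx":-0.08,"ty":-0.05,"tz":-0.13,"yaw":0,"grip":255},{"tx":-0.12,"ty":-0.05,"tz":-0.18,"yaw":0,"grip":255}]'
python3 -m jog '[{"tx":0,"ty":0,"tz":-0.06,"yaw":0,"grip":255},{"tx":0,"ty":0,"tz":-0.12,"yaw":0,"grip":255},{"tx":0,"ty":0,"tz":-0.18,"yaw":0,"grip":255},{"tx":0,"ty":0,"tz":-0.24,"yaw":0,"grip":255},{"tx":0,"ty":0,"tz":-0.3,"yaw":0,"grip":255}]'
python3 - <<'E'
from h import *
o=arm.get_obs();print(o['t'],o['tcp_pos'],o['joint_pos'])
i,W=cloud('side');cv2.imwrite('pics/s2.png',cv2.resize(i['pixels'][140:260,200:360],(800,600),interpolation=3))
print([(np.round(b['at'],3).tolist(),round(b['confidence'],2)) for b in cams.boxes_of('side','bolt_knob')[:2]])
for c in('side','top'):
  for n in ('pointer','pointer_tip'):print([(np.round(b['at'],4).tolist(),round(b['confidence'],2)) for b in cams.boxes_of(c,n)[:2]])
E
```

```text
t: 6.98
tcp_pos: [0.4385, 0.0574, 0.3303]
tool_rot: [3.136, 0.18, -0.002]
contact_force: [0.2, -2.0, 1.3]
gripper_width: 0.0005
gripper_force: 0.0
t: 7.6
tcp_pos: [0.4396, 0.0568, 0.6316]
tool_rot: [3.136, 0.178, 0.001]
contact_force: [0.7, 1.2, 1.1]
gripper_width: 0.0006
gripper_force: 0.0
7.6 [0.4396 0.0568 0.6316] [ 0.5191  0.0235 -0.7329  1.2109  0.0178  1.9129 -1.6652]
[([0.588, -0.008, 0.123], 0.63)]
[([0.5813, 0.3034, 0.1655], 0.63), ([0.3693, -0.1999, 0.0078], 0.28)]
[([0.5797, 0.3077, 0.1657], 0.57)]
[([0.5855, 0.0419, 0.1273], 0.74), ([0.5794, 0.3058, 0.1712], 0.62)]
[]
```

View pics/s2.png

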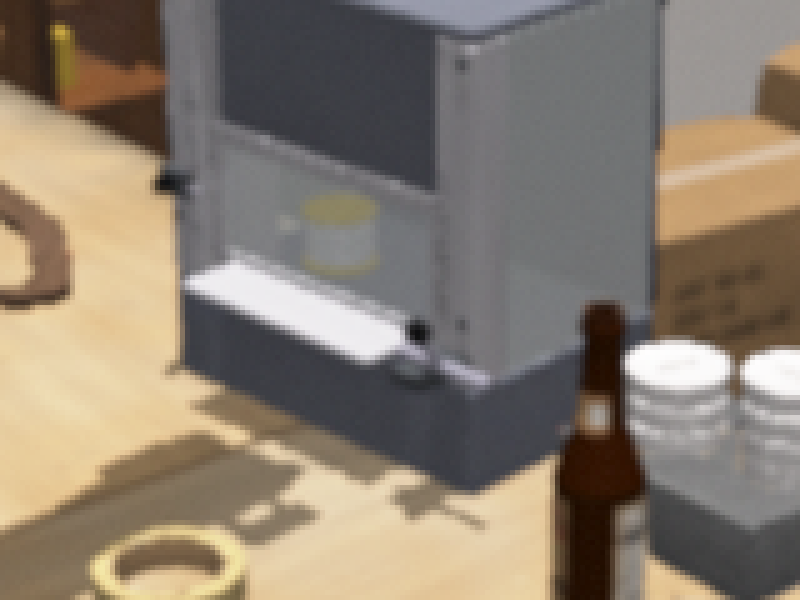

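```bash
python3 -m jog '[{"tx":0,"ty":0,"tz":-0.06,"yaw":0,"grip":255},{"tx":0,"ty":0,"tz":-0.12,"yaw":0,"grip":255},{"tx":0,"ty":0,"tz":-0.18,"yaw":0,"grip":255},{"tx":0,"ty":0,"tz":-0.24,"yaw":0,"grip":255},{"tx":0,"ty":0,"tz":-0.3,"yaw":0,"grip":255}]'
python3 - <<'E'
from h import *
o=arm.get_obs();print(o['t'],o['tcp_pos'],o['tool_rot'],o['joint_pos'])
E
```

```text
t: 8.52
tcp_pos: [0.4407, 0.0559, 0.6882]
tool_rot: [-3.131, -0.178, -0.072]
contact_force: [-0.2, 0.5, -0.5]
gripper_width: 0.0004
gripper_force: 0.0
8.525 [0.4407 0.0559 0.6882] [-3.1305 -0.1776 -0.0716] [-0.312   0.0174  0.1195  1.0812 -0.0011  1.9972 -1.6506]
```

```bash
python3 -m jog '[{"tx":0,"ty":0,"tz":-0.06,"yaw":0,"grip":255},{"tx":0,"ty":0,"tz":-0.12,"yaw":0,"grip":255},{"tx":0,"ty":0,"tz":-0.18,"yaw":0,"grip":255},{"tx":0,"ty":0,"tz":-0.24,"yaw":0,"grip":255},{"tx":0,"ty":0,"tz":-0.3,"yaw":0,"grip":255}]'
python3 - <<'E'
from h import *
o=arm.get_obs();print(o['t'],o['tcp_pos'],o['tool_rot'],o['joint_pos'])
E
```

```text
t: 9.15
tcp_pos: [0.4322, 0.0543, 0.7234]
tool_rot: [-3.115, -0.177, -0.188]
contact_force: [-0.8, 0.2, 1.0]
gripper_width: 0.0008
gripper_force: 0.0
9.15 [0.4322 0.0543 0.7234] [-3.1155 -0.1769 -0.188 ] [-0.0886 -0.004  -0.1072  1.0216  0.0011  2.0027 -1.6527]
```

```bash
for k in 1 2 3; do :; done
python3 -m jog '[{"tx":0,"ty":0,"tz":-0.06,"yaw":0,"grip":255},{"tx":0,"ty":0,"tz":-0.12,"yaw":0,"grip":255},{"tx":0,"ty":0,"tz":-0.18,"yaw":0,"grip":255},{"tx":0,"ty":0,"tz":-0.24,"yaw":0,"grip":255},{"tx":0,"ty":0,"tz":-0.3,"yaw":0,"grip":255}]' | head -3
python3 -m jog '[{"tx":0,"ty":0,"tz":-0.06,"yaw":0,"grip":255},{"tx":0,"ty":0,"tz":-0.12,"yaw":0,"grip":255},{"tx":0,"ty":0,"tz":-0.18,"yaw":0,"grip":255},{"tx":0,"ty":0,"tz":-0.24,"yaw":0,"grip":255},{"tx":0,"ty":0,"tz":-0.3,"yaw":0,"grip":255}]' | head -3
python3 - <<'E'
from h import *
o=arm.get_obs();print(o['t'],o['tcp_pos'],o['tool_rot'],o['joint_pos'])
E
```

```text
t: 9.78
tcp_pos: [0.415, 0.0509, 0.7556]
tool_rot: [-3.1, -0.176, -0.301]
t: 10.4
tcp_pos: [0.3914, 0.0475, 0.7879]
tool_rot: [-3.08, -0.175, -0.418]
10.4 [0.3914 0.0475 0.7879] [-3.0804 -0.1749 -0.4182] [ 0.3804 -0.0942 -0.4745  0.9509 -0.0658  2.003  -1.5912]
```

```bash

python3 -m jog '[{"tx":0,"ty":0,"tz":-0.3,"yaw":0,"grip":255},{"tx":0,"ty":0,"tz":-0.3,"yaw":0,"grip":255},{"tx":0,"ty":0,"tz":-0.3,"yaw":0,"grip":255},{"tx":0,"ty":0,"tz":-0.3,"yaw":0,"grip":255},{"tx":0,"ty":0,"tz":-0.3,"yaw":0,"grip":255}]' | head -3
python3 -m jog '[{"tx":0.2,"ty":0,"tz":-0.3,"yaw":0,"grip":255},{"tx":0.2,"ty":0,"tz":-0.3,"yaw":0,"grip":255},{"tx":0.2,"ty":0,"tz":-0.3,"yaw":0,"grip":255},{"tx":0.2,"ty":0,"tz":-0.3,"yaw":0,"grip":255},{"tx":0.2,"ty":0,"tz":-0.3,"yaw":0,"grip":255}]' | head -3
python3 - <<'E'
from h import *
o=arm.get_obs();print(o['t'],o['tcp_pos'],o['tool_rot'],o['joint_pos'])
E
```

```text
t: 11.02
tcp_pos: [0.3607, 0.043, 0.8178]
tool_rot: [-3.057, -0.173, -0.534]
t: 11.65
tcp_pos: [0.4207, 0.0464, 0.8563]
tool_rot: [-3.028, -0.167, -0.646]
11.65 [0.4207 0.0464 0.8563] [-3.0278 -0.1675 -0.6461] [ 0.8413 -0.0114 -0.9868  0.7228 -0.0132  2.0031 -1.6158]
```

```bash

python3 -m jog '[{"tx":0,"ty":0,"tz":-0.3,"yaw":0,"grip":255},{"tx":0,"ty":0,"tz":-0.3,"yaw":0,"grip":255},{"tx":0,"ty":0,"tz":-0.3,"yaw":0,"grip":255},{"tx":0,"ty":0,"tz":-0.3,"yaw":0,"grip":255},{"tx":0,"ty":0,"tz":-0.3,"yaw":0,"grip":255}]' | head -3
python3 -m jog '[{"tx":0.1,"ty":0,"tz":-0.3,"yaw":0,"grip":255},{"tx":0.1,"ty":0,"tz":-0.3,"yaw":0,"grip":255},{"tx":0.1,"ty":0,"tz":-0.3,"yaw":0,"grip":255},{"tx":0.1,"ty":0,"tz":-0.3,"yaw":0,"grip":255},{"tx":0.1,"ty":0,"tz":-0.3,"yaw":0,"grip":255}]' | head -3
python3 -m jog '[{"tx":0,"ty":0,"tz":-0.3,"yaw":0,"grip":255},{"tx":0,"ty":0,"tz":-0.3,"yaw":0,"grip":255},{"tx":0,"ty":0,"tz":-0.3,"yaw":0,"grip":255},{"tx":0,"ty":0,"tz":-0.3,"yaw":0,"grip":255},{"tx":0,"ty":0,"tz":-0.3,"yaw":0,"grip":255}]' | head -3
cat >> h.py <<'E'
from scipy.spatial.transform import Rotation as Ro
t_=np.radians(6.55);HX=np.array([np.cos(t_),np.sin(t_),0]);HY=np.array([-HX[1],HX[0],0]);HO=np.array([.7045,.1767,0])
H=np.stack([HX,HY,[0,0,1]])
def st():
    o=arm.get_obs();R=Ro.from_rotvec(o['tool_rot']).as_matrix()
    print('t',o['t'],'tcp',o['tcp_pos'],'q',o['joint_pos'])
    print('cab tcp',H@(o['tcp_pos']-HO),'tip',H@(o['tcp_pos']+.017*R[:,2]-HO),'tilt',np.degrees(np.arccos(-R[2,2])))
    print('tool axes in cab (cols x,y,z)',(H@R).tolist(),'F cab',H@o['contact_force'],'w',o['gripper_width'])
    return o,H@R
E
python3 -c "
from h import *;st()"
```

```text
t: 12.28
tcp_pos: [0.3581, 0.0403, 0.8844]
tool_rot: [-2.996, -0.169, -0.758]
t: 12.9
tcp_pos: [0.3482, 0.0374, 0.916]
tool_rot: [-2.962, -0.166, -0.867]
t: 13.52
tcp_pos: [0.3456, 0.0622, 0.9488]
tool_rot: [-2.89, -0.085, -0.955]
t 13.525 tcp [0.3456 0.0622 0.9488] q [ 0.1432 -0.1191 -0.3035  0.6056 -0.0475  2.0034 -1.7163]
cab tcp [-0.3696 -0.0728  0.9488] tip [-0.3594 -0.0721  0.9352] tilt 36.97991717078363
tool axes in cab (cols x,y,z) [[0.799315924907059, -0.0306277724851317, 0.6001299790400174], [-0.06904454742398698, -0.9967669835534807, 0.04109052164078287], [0.5969312377996226, -0.07428001110860068, -0.7988464040657104]] F cab [ 0.1036 -2.2808 -0.1492] w 0.0004465840850277373
```

```bash

python3 -m jog '[{"tx":0,"ty":0,"tz":-0.3,"yaw":0,"grip":255},{"tx":0,"ty":0,"tz":-0.3,"yaw":0,"grip":255},{"tx":0,"ty":0,"tz":-0.3,"yaw":0,"grip":255},{"tx":0,"ty":0,"tz":-0.3,"yaw":0,"grip":255},{"tx":0,"ty":0,"tz":-0.3,"yaw":0,"grip":255}]' | head -3
python3 -m jog '[{"tx":0.1,"ty":0,"tz":-0.3,"yaw":0,"grip":255},{"tx":0.1,"ty":0,"tz":-0.3,"yaw":0,"grip":255},{"tx":0.1,"ty":0,"tz":-0.3,"yaw":0,"grip":255},{"tx":0.1,"ty":0,"tz":-0.3,"yaw":0,"grip":255},{"tx":0.1,"ty":0,"tz":-0.3,"yaw":0,"grip":255}]' | head -3
python3 -m jog '[{"tx":0,"ty":0,"tz":-0.3,"yaw":0,"grip":255},{"tx":0,"ty":0,"tz":-0.3,"yaw":0,"grip":255},{"tx":0,"ty":0,"tz":-0.3,"yaw":0,"grip":255},{"tx":0,"ty":0,"tz":-0.3,"yaw":0,"grip":255},{"tx":0,"ty":0,"tz":-0.3,"yaw":0,"grip":255}]' | head -3
python3 -c "
from h import *;st()"
```

```text
t: 14.15
tcp_pos: [0.3089, 0.0878, 0.9673]
tool_rot: [-2.846, -0.145, -1.024]
t: 14.78
tcp_pos: [0.3179, 0.0964, 0.995]
tool_rot: [-2.814, -0.126, -1.121]
t: 15.4
tcp_pos: [0.2889, 0.1365, 1.0348]
tool_rot: [-2.724, -0.126, -1.281]
t 15.4 tcp [0.2889 0.1365 1.0348] q [-0.1148 -0.1038 -0.6461  0.3998  0.4233  2.0034 -1.9151]
cab tcp [-0.4175  0.0075  1.0348] tip [-0.4043  0.0086  1.024 ] tilt 50.82971289755018
tool axes in cab (cols x,y,z) [[0.6346005628409829, 0.016085166714464458, 0.7726728887787351], [-0.05197052866246525, -0.9966321061126756, 0.06343113758995779], [0.7710909089027386, -0.08040965412921613, -0.6316273408667237]] F cab [ 0.5261 -2.062  -0.1203] w 0.0007583297759529966
```

```bash

python3 -m jog '[{"tx":-0.018,"ty":0.004,"tz":0.04,"yaw":0,"grip":255},{"tx":-0.036,"ty":0.007,"tz":0.08,"yaw":0,"grip":255},{"tx":-0.054,"ty":0.011,"tz":0.12,"yaw":0,"grip":255},{"tx":-0.072,"ty":0.014,"tz":0.16,"yaw":0,"grip":255},{"tx":-0.09,"ty":0.018,"tz":0.203,"yaw":0,"grip":255}]' | head -3
python3 -c "
from h import *;st()"
```

```text
t: 16.02
tcp_pos: [0.381, 0.1443, 0.8551]
tool_rot: [-2.732, -0.121, -1.277]
t 16.025 tcp [0.381  0.1443 0.8551] q [-0.3568 -0.3861 -0.165   1.2542  0.207   1.4262 -1.9579]
cab tcp [-0.325   0.0047  0.8551] tip [-0.312   0.0057  0.8442] tilt 50.53601094812083
tool axes in cab (cols x,y,z) [[0.638143646452989, 0.010650795252124366, 0.7698436510436257], [-0.05331223530396725, -0.9968930074726094, 0.05798393932038692], [0.7680693276381871, -0.07804416834532359, -0.6355931212094023]] F cab [-1.5061 -1.0018  0.8803] w 0.00024476549259298006
```

```bash

python3 -m jog '[{"tx":-0.018,"ty":0.004,"tz":0.04,"yaw":0,"grip":255},{"tx":-0.036,"ty":0.007,"tz":0.08,"yaw":0,"grip":255},{"tx":-0.054,"ty":0.011,"tz":0.12,"yaw":0,"grip":255},{"tx":-0.072,"ty":0.014,"tz":0.16,"yaw":0,"grip":255},{"tx":-0.09,"ty":0.018,"tz":0.203,"yaw":0,"grip":255}]' | head -3
python3 -m jog '[{"tx":-0.035,"ty":0.004,"tz":0.027,"yaw":0,"grip":255},{"tx":-0.07,"ty":0.008,"tz":0.054,"yaw":0,"grip":255},{"tx":-0.105,"ty":0.011,"tz":0.085,"yaw":0,"grip":255},{"tx":-0.14,"ty":0.014,"tz":0.115,"yaw":0,"grip":255},{"tx":-0.175,"ty":0.018,"tz":0.143,"yaw":0,"grip":255}]' | head -3
python3 -c "
from h import *;st()"
```

```text
t: 16.65
tcp_pos: [0.4838, 0.1585, 0.6582]
tool_rot: [-2.731, -0.125, -1.275]
t: 17.27
tcp_pos: [0.4812, 0.158, 0.4312]
tool_rot: [-2.731, -0.126, -1.274]
t 17.275 tcp [0.4812 0.158  0.4312] q [-0.3231 -0.3833 -0.1577  2.2147  0.3799  0.4826 -2.236 ]
cab tcp [-0.2239  0.0069  0.4312] tip [-0.2109  0.0079  0.4204] tilt 50.4569726908672
tool axes in cab (cols x,y,z) [[0.6394343955490862, 0.01460703982886447, 0.7687068935401925], [-0.05091434157148135, -0.9968203441201916, 0.06129381184463435], [0.7671579912971757, -0.07833157687383088, -0.6366575063983317]] F cab [ 0.4985 -0.8399  1.0916] w 0.0003381594524704943
```

```bash

python3 -m jog '[{"tx":-0.023,"ty":0.002,"tz":0.019,"yaw":0,"grip":255},{"tx":-0.046,"ty":0.005,"tz":0.038,"yaw":0,"grip":255},{"tx":-0.069,"ty":0.007,"tz":0.057,"yaw":0,"grip":255},{"tx":-0.092,"ty":0.009,"tz":0.076,"yaw":0,"grip":255},{"tx":-0.115,"ty":0.012,"tz":0.095,"yaw":0,"grip":255}]' | head -3
python3 -c "
from h import *;st()"
```

```text
t: 17.9
tcp_pos: [0.4778, 0.1558, 0.2966]
tool_rot: [-2.751, -0.133, -1.248]
t 17.9 tcp [0.4778 0.1558 0.2966] q [-0.0868 -0.2351 -0.3904  2.4174  0.9188  0.188  -2.8251]
cab tcp [-0.2276  0.0051  0.2966] tip [-0.2148  0.0061  0.2855] tilt 49.18940684816965
tool axes in cab (cols x,y,z) [[0.6558996846098527, 0.014603422149897342, 0.7547067932582876], [-0.04365433601087134, -0.997405652397566, 0.05723865400964325], [0.7535847017264521, -0.07048903905500198, -0.6535605501382077]] F cab [0.3952 0.1784 0.2715] w 0.0005121215512527426
```

```bash

python3 -m jog '[{"tx":0.03,"ty":-0.003,"tz":-0.026,"yaw":-0.18,"grip":255},{"tx":0.06,"ty":-0.006,"tz":-0.052,"yaw":-0.36,"grip":255},{"tx":0.09,"ty":-0.009,"tz":-0.078,"yaw":-0.54,"grip":255},{"tx":0.113,"ty":-0.011,"tz":-0.098,"yaw":-0.72,"grip":255},{"tx":0.113,"ty":-0.011,"tz":-0.098,"yaw":-0.9,"grip":255}]' | head -3
python3 -c "
from h import *;st()"
python3 -m jog '[{"tx":0,"ty":0,"tz":0,"yaw":-0.18,"grip":255},{"tx":0,"ty":0,"tz":0,"yaw":-0.36,"grip":255},{"tx":0,"ty":0,"tz":0,"yaw":-0.54,"grip":255},{"tx":0,"ty":0,"tz":0,"yaw":-0.72,"grip":255},{"tx":0,"ty":0,"tz":0,"yaw":-0.9,"grip":255}]' | head -3
python3 -c "
from h import *;st()"
```

```text
t: 18.52
tcp_pos: [0.4804, 0.1591, 0.4491]
tool_rot: [2.486, 1.061, 1.215]
t 18.525 tcp [0.4804 0.1591 0.4491] q [-0.3617 -0.3876 -0.131   2.1691  0.3651  0.554  -1.4991]
cab tcp [-0.2247  0.008   0.4491] tip [-0.2118  0.009   0.438 ] tilt 49.41710218354961
tool axes in cab (cols x,y,z) [[0.4855460198511495, 0.43664251812507, 0.7573561737862213], [0.6173760016455694, -0.7846319942249572, 0.05656417798127048], [0.6189442100858826, 0.4401090149087663, -0.650547553832307]] F cab [ 0.9024 -0.3586  1.1019] w 0.0006005277989713556
t: 19.15
tcp_pos: [0.4806, 0.1575, 0.4474]
tool_rot: [1.621, 1.855, 0.889]
t 19.15 tcp [0.4806 0.1575 0.4474] q [-0.4209 -0.3872 -0.0882  2.1727  0.4139  0.5639 -0.6426]
cab tcp [-0.2246  0.0065  0.4474] tip [-0.2117  0.0074  0.4363] tilt 49.33403333076247
tool axes in cab (cols x,y,z) [[-0.037662368709373825, 0.6527728459746073, 0.7566169159762492], [0.9985452277915144, -0.004653142396349795, 0.053719422191898125], [0.03858722635784134, 0.7575394113998628, -0.6516479618152409]] F cab [-0.2595 -0.1005 -0.369 ] w 0.0005469432196077843
```

```bash

python3 -m jog '[{"tx":0,"ty":0,"tz":0,"yaw":-0.18,"grip":255},{"tx":0,"ty":0,"tz":0,"yaw":-0.36,"grip":255},{"tx":0,"ty":0,"tz":0,"yaw":-0.54,"grip":255},{"tx":0,"ty":0,"tz":0,"yaw":-0.72,"grip":255},{"tx":0,"ty":0,"tz":0,"yaw":-0.9,"grip":255}]' | head -3
python3 -m jog '[{"tx":0,"ty":0,"tz":0,"yaw":-0.18,"grip":255},{"tx":0,"ty":0,"tz":0,"yaw":-0.36,"grip":255},{"tx":0,"ty":0,"tz":0,"yaw":-0.54,"grip":255},{"tx":0,"ty":0,"tz":0,"yaw":-0.62,"grip":255},{"tx":0,"ty":0,"tz":0,"yaw":-0.62,"grip":255}]' | head -3
python3 -c "
from h import *;st()"
```

```text
t: 19.77
tcp_pos: [0.4806, 0.1574, 0.4474]
tool_rot: [0.617, 2.243, 0.468]
t: 20.4
tcp_pos: [0.4807, 0.1576, 0.4475]
tool_rot: [-0.088, 2.283, 0.153]
t 20.4 tcp [0.4807 0.1576 0.4475] q [-0.4328 -0.3874 -0.08    2.1728  0.4226  0.5662  0.8631]
cab tcp [-0.2246  0.0065  0.4475] tip [-0.2117  0.0074  0.4364] tilt 49.340084925293205
tool axes in cab (cols x,y,z) [[-0.6537864274095886, -0.0003445620818124233, 0.7566790525790826], [0.06176023700924586, 0.9966391100581672, 0.0538159588507516], [-0.7541544805008905, 0.08191682110187008, -0.6515678429457641]] F cab [-0.2494 -1.0354  0.0888] w 0.0005970421954264712
```

```bash

python3 -m jog '[{"tx":0.023,"ty":-0.002,"tz":0.02,"yaw":0,"grip":255},{"tx":0.046,"ty":-0.005,"tz":0.04,"yaw":0,"grip":255},{"tx":0.069,"ty":-0.007,"tz":0.06,"yaw":0,"grip":255},{"tx":0.092,"ty":-0.01,"tz":0.08,"yaw":0,"grip":255},{"tx":0.115,"ty":-0.012,"tz":0.1,"yaw":0,"grip":255}]' | head -3
python3 -c "
from h import *;st()"
python3 -m jog '[{"tx":0.015,"ty":-0.002,"tz":0.013,"yaw":0,"grip":255},{"tx":0.03,"ty":-0.003,"tz":0.026,"yaw":0,"grip":255},{"tx":0.045,"ty":-0.005,"tz":0.039,"yaw":0,"grip":255},{"tx":0.06,"ty":-0.007,"tz":0.052,"yaw":0,"grip":255},{"tx":0.075,"ty":-0.008,"tz":0.065,"yaw":0,"grip":255}]' | head -3
python3 -c "
from h import *;st()"
```

```text
t: 21.02
tcp_pos: [0.4815, 0.1578, 0.2984]
tool_rot: [-0.085, 2.282, 0.153]
t 21.025 tcp [0.4815 0.1578 0.2984] q [-0.0826 -0.2276 -0.401   2.4094  0.9592  0.1963  0.2531]
cab tcp [-0.2237  0.0067  0.2984] tip [-0.2109  0.0076  0.2874] tilt 49.414001039013655
tool axes in cab (cols x,y,z) [[-0.6526942538764162, 0.0017815108614294363, 0.7576193220712887], [0.06356156528085039, 0.9966005056845937, 0.05241526007052124], [-0.7549504211375451, 0.082366609061335, -0.6505886590895823]] F cab [ 0.6813 -0.1609 -0.3171] w 0.0003683307711011519
t: 21.65
tcp_pos: [0.4825, 0.1579, 0.2]
tool_rot: [-0.085, 2.28, 0.153]
t 21.65 tcp [0.4825 0.1579 0.2   ] q [-0.1938  0.0114 -0.351   2.5226  2.2381  0.353  -1.0451]
cab tcp [-0.2227  0.0067  0.2   ] tip [-0.2098  0.0076  0.1889] tilt 49.54668676927573
tool axes in cab (cols x,y,z) [[-0.6509452541497968, 0.0019234690554850995, 0.7591222407271763], [0.0641594896816168, 0.9965581779895595, 0.05249150184481119], [-0.7564085113109521, 0.08287398958009627, -0.6488282252394906]] F cab [ 0.4967 -0.2605 -0.1758] w 0.00047473457728992223
```

```bash
python3 - <<'E'
from h import *
o,RH=st();i=cams.get_image('wrist');c=-i['R'].T@i['t'];R=Ro.from_rotvec(o['tool_rot']).as_matrix()
print('cam world',c,'in tool',R.T@(c-o['tcp_pos']))
print([(np.round(H@(np.array(b['at'])-HO),4).tolist(),round(b['confidence'],2)) for n in('sash_lip','pointer_tip') for b in cams.boxes_of('wrist',n)[:2]])
s=cams.get_image('side')
cv2.imwrite('pics/w2.png',np.hstack([cv2.resize(s['pixels'][120:260,160:340],(400,311),interpolation=3),cv2.resize(i['pixels'],(400,311))]))
E
```

```text
t 21.65 tcp [0.4825 0.1579 0.2   ] q [-0.1938  0.0114 -0.351   2.5226  2.2381  0.353  -1.0451]
cab tcp [-0.2227  0.0067  0.2   ] tip [-0.2098  0.0076  0.1889] tilt 49.54668676927573
tool axes in cab (cols x,y,z) [[-0.6509452541497968, 0.0019234690554850995, 0.7591222407271763], [0.0641594896816168, 0.9965581779895595, 0.05249150184481119], [-0.7564085113109521, 0.08287398958009627, -0.6488282252394906]] F cab [ 0.4967 -0.2605 -0.1758] w 0.00047473457728992223
cam world [0.3091 0.1341 0.2465] in tool [ 0.0785 -0.0003 -0.1633]
[([-0.0951, -0.0009, 0.1289], 0.74), ([-0.11, 0.1464, 0.166], 0.66), ([-0.1416, -0.1604, 0.121], 0.4)]
```

View pics/w2.png

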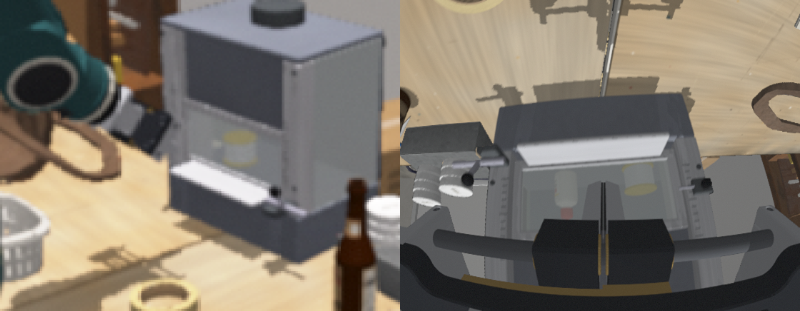

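```bash

python3 -m jog '[{"tx":0.02,"ty":-0.002,"tz":0.017,"yaw":0,"grip":255},{"tx":0.04,"ty":-0.004,"tz":0.034,"yaw":0,"grip":255},{"tx":0.06,"ty":-0.006,"tz":0.051,"yaw":0,"grip":255},{"tx":0.08,"ty":-0.008,"tz":0.068,"yaw":0,"grip":255},{"tx":0.097,"ty":-0.011,"tz":0.083,"yaw":0,"grip":255}]' | head -4
python3 -c "
from h import *;st()"
```

```text
t: 22.48
tcp_pos: [0.4832, 0.1559, 0.0724]
tool_rot: [-0.085, 2.28, 0.146]
contact_force: [0.4, -0.4, 0.3]
t 22.475 tcp [0.4832 0.1559 0.0724] q [-0.0118  0.4938 -0.5721  2.5675  2.5494  0.8495 -1.2773]
cab tcp [-0.2222  0.0046  0.0724] tip [-0.2093  0.0054  0.0613] tilt 49.516262708841296
tool axes in cab (cols x,y,z) [[-0.6509569802020214, 0.003848036507882354, 0.7591048692646484], [0.06129867645881543, 0.9969880197893727, 0.04751168972855912], [-0.7566356337040058, 0.07746018984936331, -0.6492321902045817]] F cab [ 0.3801 -0.4247  0.3237] w 0.0004544604375029622
```

Forward under the lip by 84 mm.

```bash

python3 -m jog '[{"tx":-0.011,"ty":0,"tz":0.013,"yaw":0,"grip":255},{"tx":-0.022,"ty":0,"tz":0.026,"yaw":0,"grip":255},{"tx":-0.033,"ty":0,"tz":0.039,"yaw":0,"grip":255},{"tx":-0.044,"ty":0,"tz":0.052,"yaw":0,"grip":255},{"tx":-0.055,"ty":0,"tz":0.064,"yaw":0,"grip":255}]' | head -4
python3 - <<'E'
from h import *
st();s=cams.get_image('side')
cv2.imwrite('pics/s3.png',cv2.resize(s['pixels'][150:240,200:320],(800,600),interpolation=3))
E
```

```text
t: 23.1
tcp_pos: [0.5673, 0.167, 0.0726]
tool_rot: [-0.089, 2.28, 0.151]
contact_force: [-0.2, 0.2, -1.3]
t 23.1 tcp [0.5673 0.167  0.0726] q [ 0.0153  0.5371 -0.5091  2.39    2.586   0.7097 -1.1988]
cab tcp [-0.1374  0.006   0.0726] tip [-0.1245  0.0069  0.0616] tilt 49.51758679329397
tool axes in cab (cols x,y,z) [[-0.6512836598654501, -1.3622102324289627e-05, 0.7588343654623868], [0.06041809496467, 0.9968243886612126, 0.0518728442543914], [-0.7564253090643551, 0.0796312626085921, -0.6492146130689425]] F cab [-0.1587  0.1901 -1.2693] w 0.0005364729468141372
```

View pics/s3.png

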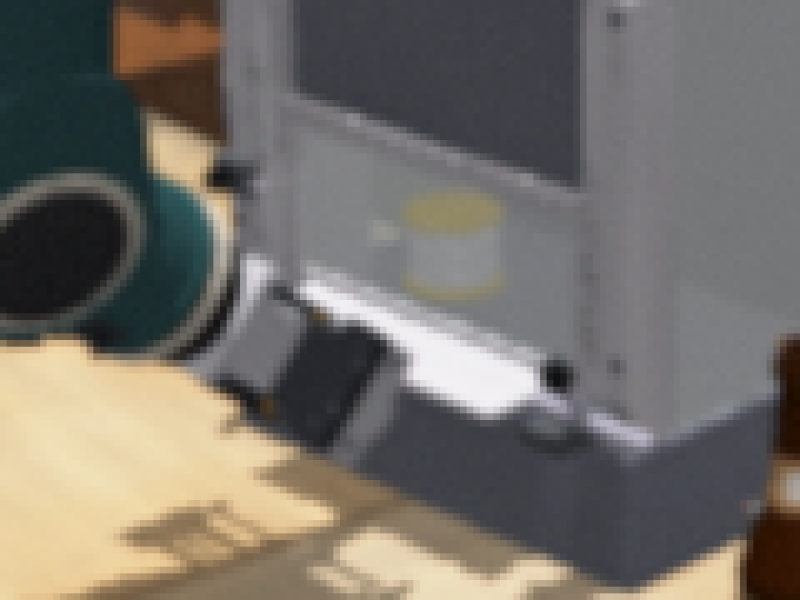

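```bash

python3 -m jog '[{"tx":-0.003,"ty":0,"tz":-0.0026,"yaw":0,"grip":255},{"tx":-0.006,"ty":0.001,"tz":-0.0052,"yaw":0,"grip":255},{"tx":-0.008,"ty":0.001,"tz":-0.007,"yaw":0,"grip":255},{"tx":-0.0095,"ty":0.001,"tz":-0.008,"yaw":0,"grip":255},{"tx":-0.011,"ty":0.001,"tz":-0.0095,"yaw":0,"grip":255}]' | head -4
python3 -c "
from h import *;st()"
```

```text
t: 23.78
tcp_pos: [0.5653, 0.1669, 0.0864]
tool_rot: [-0.089, 2.282, 0.151]
contact_force: [-2.2, 2.0, -3.6]
t 23.775 tcp [0.5653 0.1669 0.0864] q [ 0.0164  0.4928 -0.5116  2.3938  2.5625  0.6701 -1.1881]
cab tcp [-0.1394  0.0062  0.0864] tip [-0.1265  0.0071  0.0753] tilt 49.41038871148314
tool axes in cab (cols x,y,z) [[-0.652771682112994, -0.0007284852934045585, 0.7575543547103071], [0.06011526161213265, 0.9967961976904058, 0.05275884372552703], [-0.7551657343607941, 0.07998005738386929, -0.6506365376062091]] F cab [-2.0041  2.2304 -3.5755] w 0.0004083102208004922
```

```bash

python3 -m jog '[{"tx":-0.003,"ty":0,"tz":-0.0026,"yaw":0,"grip":255},{"tx":-0.006,"ty":0.001,"tz":-0.0052,"yaw":0,"grip":255},{"tx":-0.009,"ty":0.001,"tz":-0.0078,"yaw":0,"grip":255},{"tx":-0.012,"ty":0.0015,"tz":-0.0104,"yaw":0,"grip":255},{"tx":-0.015,"ty":0.0015,"tz":-0.013,"yaw":0,"grip":255}]' | head -4
python3 - <<'E'
from h import *
st();
for c in('side','top','wrist'):print([(np.round(H@(np.array(b['at'])-HO),4).tolist(),round(b['confidence'],2)) for n in('sash_lip',) for b in cams.boxes_of(c,n)[:2]])
i,W=cloud('wrist')
E
```

```text
t: 24.4
tcp_pos: [0.5655, 0.1667, 0.1066]
tool_rot: [-0.089, 2.282, 0.151]
contact_force: [-5.1, 3.0, -4.7]
t 24.4 tcp [0.5655 0.1667 0.1066] q [ 0.0164  0.4316 -0.5101  2.3922  2.527   0.6124 -1.1681]
cab tcp [-0.1393  0.0059  0.1066] tip [-0.1264  0.0068  0.0956] tilt 49.439768947313205
tool axes in cab (cols x,y,z) [[-0.6523555778314144, -0.000390960150037351, 0.757912954911316], [0.060292133113524334, 0.9968039593062703, 0.05240921098399462], [-0.7555111241781041, 0.07988562988112995, -0.6502470510364755]] F cab [-4.7346  3.6011 -4.6654] w 0.0008548991497463567
[([-0.0909, -0.0148, 0.1555], 0.72)]
[([-0.0957, 0.0085, 0.1373], 0.77)]
[([-0.0951, -0.0009, 0.1289], 0.74)]
```

```bash
cat >> h.py <<'E'
def lip():
    for c in('side','top'):
        i,W=cloud(c);C=(W-HO)@H.T
        m=(C[...,0]>-.138)&(C[...,0]<-.108)&(C[...,1]>-.095)&(C[...,1]<.095)&(C[...,2]>.09)&(C[...,2]<.26)&(abs(C[...,1]-.006)>.03)
        print(c,m.sum(),'lip top z pct',np.percentile(C[m][:,2],[10,30,50,70]) if m.any() else 0)
E
python3 -c "
from h import *;lip()"
```

```text
side 66 lip top z pct [0.1292 0.1307 0.1315 0.1322]
top 432 lip top z pct [0.133  0.134  0.1349 0.1356]
```

```bash

python3 -m jog '[{"tx":-0.003,"ty":0,"tz":-0.0026,"yaw":0,"grip":255},{"tx":-0.006,"ty":0.001,"tz":-0.0052,"yaw":0,"grip":255},{"tx":-0.009,"ty":0.001,"tz":-0.0078,"yaw":0,"grip":255},{"tx":-0.012,"ty":0.0015,"tz":-0.0104,"yaw":0,"grip":255},{"tx":-0.015,"ty":0.0015,"tz":-0.013,"yaw":0,"grip":255}]' | head -4
python3 -m jog '[{"tx":-0.003,"ty":0,"tz":-0.0026,"yaw":0,"grip":255},{"tx":-0.005,"ty":0.001,"tz":-0.0043,"yaw":0,"grip":255},{"tx":-0.007,"ty":0.001,"tz":-0.006,"yaw":0,"grip":255},{"tx":-0.009,"ty":0.001,"tz":-0.0078,"yaw":0,"grip":255},{"tx":-0.0105,"ty":0.001,"tz":-0.009,"yaw":0,"grip":255}]' | head -4
python3 -c "
from h import *;st()"
```

```text
t: 25.32
tcp_pos: [0.5655, 0.1667, 0.1266]
tool_rot: [-0.089, 2.281, 0.151]
contact_force: [-5.0, 3.7, -5.1]
t: 25.95
tcp_pos: [0.5655, 0.1666, 0.1405]
tool_rot: [-0.089, 2.281, 0.151]
contact_force: [-5.1, 2.3, -4.9]
t 25.95 tcp [0.5655 0.1666 0.1405] q [ 0.0108  0.3312 -0.4987  2.3841  2.4583  0.5123 -1.1221]
cab tcp [-0.1392  0.0058  0.1405] tip [-0.1263  0.0067  0.1295] tilt 49.46257288588296
tool axes in cab (cols x,y,z) [[-0.6520638167194261, -0.0005632247962925299, 0.7581638752295726], [0.06021770338755735, 0.9968020405375284, 0.05253113532893528], [-0.7557688847286731, 0.07990853995692568, -0.6499446269628895]] F cab [-4.8319  2.8824 -4.8589] w 0.0002478070620852014
```

```bash

python3 -m jog '[{"tx":-0.001,"ty":0,"tz":-0.0009,"yaw":0,"grip":255},{"tx":-0.002,"ty":0,"tz":-0.0017,"yaw":0,"grip":255},{"tx":-0.003,"ty":0,"tz":-0.0026,"yaw":0,"grip":255},{"tx":-0.004,"ty":0,"tz":-0.0034,"yaw":0,"grip":255},{"tx":-0.005,"ty":0.0005,"tz":-0.0043,"yaw":0,"grip":255}]' | head -4
```

```text
t: 26.58
tcp_pos: [0.5655, 0.1666, 0.1471]
tool_rot: [-0.089, 2.281, 0.151]
contact_force: [-5.0, 1.4, -3.8]
```

```bash

python3 -m jog '[{"tx":-0.001,"ty":0,"tz":-0.0009,"yaw":0,"grip":255},{"tx":-0.002,"ty":0,"tz":-0.0017,"yaw":0,"grip":255},{"tx":-0.0025,"ty":0,"tz":-0.0022,"yaw":0,"grip":255},{"tx":-0.003,"ty":0,"tz":-0.0026,"yaw":0,"grip":255},{"tx":-0.0035,"ty":0,"tz":-0.003,"yaw":0,"grip":255}]' | head -4
```

```text
t: 27.2
tcp_pos: [0.5655, 0.1665, 0.1517]
tool_rot: [-0.09, 2.281, 0.152]
contact_force: [-5.4, 4.3, -3.9]
```

```bash

python3 -m jog '[{"tx":-0.001,"ty":0,"tz":-0.0009,"yaw":0,"grip":255},{"tx":-0.002,"ty":0,"tz":-0.0017,"yaw":0,"grip":255},{"tx":-0.0025,"ty":0,"tz":-0.0022,"yaw":0,"grip":255},{"tx":-0.003,"ty":0,"tz":-0.0026,"yaw":0,"grip":255},{"tx":-0.0035,"ty":0.0005,"tz":-0.003,"yaw":0,"grip":255}]' | head -4
```

```text
t: 27.82
tcp_pos: [0.5656, 0.1663, 0.1563]
tool_rot: [-0.089, 2.281, 0.151]
contact_force: [-6.3, 1.0, -3.7]
```

```bash

python3 -m jog '[{"tx":-0.001,"ty":0,"tz":-0.0009,"yaw":0,"grip":255},{"tx":-0.002,"ty":0,"tz":-0.0017,"yaw":0,"grip":255},{"tx":-0.0025,"ty":0,"tz":-0.0022,"yaw":0,"grip":255},{"tx":-0.003,"ty":0,"tz":-0.0026,"yaw":0,"grip":255},{"tx":-0.0035,"ty":0,"tz":-0.003,"yaw":0,"grip":255}]' | head -4
```

```text
t: 28.45
tcp_pos: [0.5656, 0.1661, 0.161]
tool_rot: [-0.089, 2.281, 0.152]
contact_force: [-5.2, 4.0, -3.4]
```

```bash

python3 -m jog '[{"tx":-0.001,"ty":0,"tz":-0.0009,"yaw":0,"grip":255},{"tx":-0.002,"ty":0,"tz":-0.0017,"yaw":0,"grip":255},{"tx":-0.0025,"ty":0,"tz":-0.0022,"yaw":0,"grip":255},{"tx":-0.003,"ty":0,"tz":-0.0026,"yaw":0,"grip":255},{"tx":-0.0035,"ty":0.0005,"tz":-0.003,"yaw":0,"grip":255}]' | head -4
```

```text
t: 29.08
tcp_pos: [0.5657, 0.166, 0.1656]
tool_rot: [-0.089, 2.281, 0.151]
contact_force: [-5.6, 0.7, -3.9]
```

```bash

python3 -m jog '[{"tx":-0.001,"ty":0,"tz":-0.0009,"yaw":0,"grip":255},{"tx":-0.002,"ty":0,"tz":-0.0017,"yaw":0,"grip":255},{"tx":-0.0025,"ty":0,"tz":-0.0022,"yaw":0,"grip":255},{"tx":-0.003,"ty":0,"tz":-0.0026,"yaw":0,"grip":255},{"tx":-0.0035,"ty":0,"tz":-0.003,"yaw":0,"grip":255}]' | head -4
python3 -c "
from h import *;st()"
```

```text
t: 29.7
tcp_pos: [0.5657, 0.1659, 0.1702]
tool_rot: [-0.089, 2.281, 0.152]
contact_force: [-4.6, 4.1, -4.0]
t 29.7 tcp [0.5657 0.1659 0.1702] q [-0.0009  0.2469 -0.4764  2.3717  2.3831  0.4228 -1.0616]
cab tcp [-0.1391  0.0051  0.1702] tip [-0.1262  0.006   0.1591] tilt 49.47180177151311
tool axes in cab (cols x,y,z) [[-0.6519621347517782, -0.0008418868247603164, 0.7582510574186354], [0.06010530623182068, 0.9967953231504321, 0.05278670200159289], [-0.755865548237703, 0.07998984293021338, -0.6498222049263295]] F cab [-4.1192  4.6253 -3.9754] w 0.0007547256024817581
```

```bash

python3 -m jog '[{"tx":-0.001,"ty":0,"tz":-0.0009,"yaw":0,"grip":255},{"tx":-0.002,"ty":0,"tz":-0.0017,"yaw":0,"grip":255},{"tx":-0.0025,"ty":0,"tz":-0.0022,"yaw":0,"grip":255},{"tx":-0.003,"ty":0,"tz":-0.0026,"yaw":0,"grip":255},{"tx":-0.0035,"ty":0.0005,"tz":-0.003,"yaw":0,"grip":255}]' | head -4
```

```text
t: 30.32
tcp_pos: [0.5657, 0.1658, 0.1748]
tool_rot: [-0.089, 2.281, 0.151]
contact_force: [-4.8, 0.8, -2.6]
```

```bash

python3 -m jog '[{"tx":-0.001,"ty":0,"tz":-0.0009,"yaw":0,"grip":255},{"tx":-0.002,"ty":0,"tz":-0.0017,"yaw":0,"grip":255},{"tx":-0.0025,"ty":0,"tz":-0.0022,"yaw":0,"grip":255},{"tx":-0.003,"ty":0,"tz":-0.0026,"yaw":0,"grip":255},{"tx":-0.0035,"ty":0,"tz":-0.003,"yaw":0,"grip":255}]' | head -4
python3 -c "
from h import *;lip()"
```

```text
t: 30.95
tcp_pos: [0.5657, 0.1656, 0.1793]
tool_rot: [-0.089, 2.281, 0.151]
contact_force: [-4.2, 3.8, -5.3]
side 66 lip top z pct [0.2014 0.2027 0.2038 0.2044]
top 362 lip top z pct [0.2059 0.2068 0.2075 0.2082]
```

```bash

python3 -m jog '[{"tx":-0.0005,"ty":0,"tz":-0.0004,"yaw":0,"grip":255},{"tx":-0.001,"ty":0,"tz":-0.0009,"yaw":0,"grip":255},{"tx":-0.0015,"ty":0,"tz":-0.0013,"yaw":0,"grip":255},{"tx":-0.002,"ty":0,"tz":-0.0017,"yaw":0,"grip":255},{"tx":-0.0025,"ty":0,"tz":-0.0022,"yaw":0,"grip":255}]' | head -4
```

```text
t: 31.68
tcp_pos: [0.5656, 0.1653, 0.1823]
tool_rot: [-0.089, 2.282, 0.151]
contact_force: [-3.9, 5.3, -7.7]
```

```bash

python3 -m jog '[{"tx":-0.0005,"ty":0,"tz":-0.0004,"yaw":0,"grip":255},{"tx":-0.001,"ty":0,"tz":-0.0009,"yaw":0,"grip":255},{"tx":-0.0015,"ty":0,"tz":-0.0013,"yaw":0,"grip":255},{"tx":-0.002,"ty":0,"tz":-0.0017,"yaw":0,"grip":255},{"tx":-0.0025,"ty":0,"tz":-0.0022,"yaw":0,"grip":255}]' | head -4
```

```text
t: 32.3
tcp_pos: [0.5657, 0.1652, 0.1859]
tool_rot: [-0.09, 2.281, 0.152]
contact_force: [-5.9, 4.9, -5.3]
```

```bash

python3 -m jog '[{"tx":-0.0005,"ty":0,"tz":-0.0004,"yaw":0,"grip":255},{"tx":-0.001,"ty":0,"tz":-0.0009,"yaw":0,"grip":255},{"tx":-0.0015,"ty":0,"tz":-0.0013,"yaw":0,"grip":255},{"tx":-0.0015,"ty":0,"tz":-0.0013,"yaw":0,"grip":255},{"tx":-0.0015,"ty":0,"tz":-0.0013,"yaw":0,"grip":255}]' | head -4
```

```text
t: 32.92
tcp_pos: [0.5659, 0.1648, 0.1881]
tool_rot: [-0.089, 2.281, 0.151]
contact_force: [-5.4, 3.4, -2.8]
```

```bash

python3 -m jog '[{"tx":-0.0005,"ty":0,"tz":-0.0004,"yaw":0,"grip":255},{"tx":-0.001,"ty":0,"tz":-0.0009,"yaw":0,"grip":255},{"tx":-0.0015,"ty":0,"tz":-0.0013,"yaw":0,"grip":255},{"tx":-0.0015,"ty":0,"tz":-0.0013,"yaw":0,"grip":255},{"tx":-0.0015,"ty":0,"tz":-0.0013,"yaw":0,"grip":255}]' | head -4
python3 -c "
from h import *;lip()"
```

```text
t: 33.55
tcp_pos: [0.5665, 0.1641, 0.1904]
tool_rot: [-0.088, 2.28, 0.15]
contact_force: [-0.6, -0.6, -0.7]
side 58 lip top z pct [0.2135 0.2153 0.2161 0.217 ]
top 353 lip top z pct [0.2179 0.2189 0.2195 0.22  ]
```

```bash

python3 -m jog '[{"tx":0,"ty":0,"tz":0,"yaw":0,"grip":255},{"tx":0,"ty":0,"tz":0,"yaw":0,"grip":255},{"tx":0,"ty":0,"tz":0,"yaw":0,"grip":255},{"tx":0,"ty":0,"tz":0,"yaw":0,"grip":255},{"tx":0,"ty":0,"tz":0,"yaw":0,"grip":255}]' | head -4
python3 -c "
from h import *;lip();lip()"
```

```text
t: 34.28
tcp_pos: [0.566, 0.1644, 0.1898]
tool_rot: [-0.088, 2.281, 0.151]
contact_force: [-0.2, -0.2, 0.4]
side 67 lip top z pct [0.2144 0.2154 0.216  0.2167]
top 368 lip top z pct [0.2179 0.2188 0.2194 0.2201]
side 69 lip top z pct [0.2133 0.2149 0.2159 0.2172]
top 369 lip top z pct [0.2178 0.2187 0.2193 0.2201]
```

```bash

python3 -m jog '[{"tx":0.002,"ty":0,"tz":0.0017,"yaw":0,"grip":255},{"tx":0.005,"ty":0,"tz":0.0043,"yaw":0,"grip":255},{"tx":0.01,"ty":-0.001,"tz":0.0086,"yaw":0,"grip":255},{"tx":0.015,"ty":-0.001,"tz":0.013,"yaw":0,"grip":255},{"tx":0.015,"ty":-0.001,"tz":0.013,"yaw":0,"grip":255}]' | head -4
python3 -c "
from h import *;lip()"
```

```text
t: 35.1
tcp_pos: [0.5657, 0.1649, 0.169]
tool_rot: [-0.088, 2.282, 0.151]
contact_force: [0.2, 0.1, 0.4]
side 77 lip top z pct [0.2142 0.2151 0.2159 0.2168]
top 487 lip top z pct [0.218  0.2188 0.2194 0.2202]
```

Sash stays up. Withdraw toward the front (cabinet −x: tx +, tz −).

```bash

python3 -m jog '[{"tx":0.015,"ty":0,"tz":-0.017,"yaw":0,"grip":255},{"tx":0.03,"ty":0,"tz":-0.034,"yaw":0,"grip":255},{"tx":0.045,"ty":0,"tz":-0.052,"yaw":0,"grip":255},{"tx":0.055,"ty":0,"tz":-0.064,"yaw":0,"grip":255},{"tx":0.055,"ty":0,"tz":-0.064,"yaw":0,"grip":255}]' | head -4
python3 -m jog '[{"tx":0,"ty":0,"tz":0,"yaw":0,"grip":255},{"tx":0,"ty":0,"tz":0,"yaw":0,"grip":255},{"tx":0,"ty":0,"tz":0,"yaw":0,"grip":255},{"tx":0,"ty":0,"tz":0,"yaw":0,"grip":255},{"tx":0,"ty":0,"tz":0,"yaw":0,"grip":255}]' | head -4
python3 - <<'E'
from h import *
st();lip();s=cams.get_image('side')
cv2.imwrite('pics/s4.png',cv2.resize(s['pixels'][120:270,180:380],(800,600),interpolation=3))
E
```

```text
t: 35.83
tcp_pos: [0.4819, 0.1554, 0.1703]
tool_rot: [-0.089, 2.28, 0.151]
contact_force: [-0.3, -0.1, 0.8]
t: 36.45
tcp_pos: [0.4822, 0.1554, 0.1699]
tool_rot: [-0.088, 2.281, 0.151]
contact_force: [-0.1, -0.1, -0.4]
t 36.45 tcp [0.4822 0.1554 0.1699] q [-0.0114  0.1137 -0.5416  2.5422  2.3673  0.4603 -1.1563]
cab tcp [-0.2233  0.0042  0.1699] tip [-0.2104  0.0051  0.1589] tilt 49.47466444479347
tool axes in cab (cols x,y,z) [[-0.6518597431516954, 0.00014350032769770165, 0.7583395378495451], [0.06068669285724239, 0.996802649858152, 0.051976942443904904], [-0.7559074021123595, 0.0799027949662728, -0.6497842278697761]] F cab [-0.1413 -0.1208 -0.3609] w 0.00018479492484392703
side 113 lip top z pct [0.2134 0.2146 0.2155 0.2165]
top 499 lip top z pct [0.2179 0.2189 0.2195 0.2202]
```

View pics/s4.png

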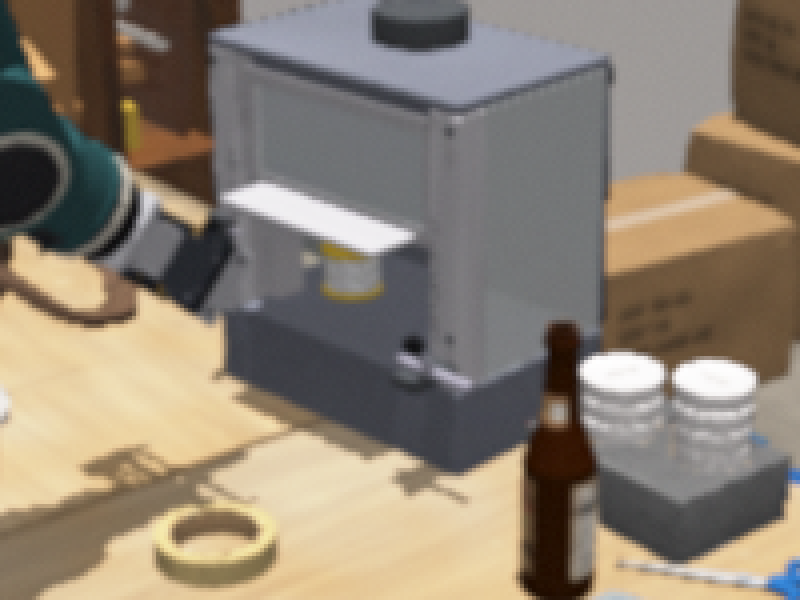

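The lip is held up at about (320,215), the bolt knob is aside at (412,345), and the gripper is clear at (200,255). I'm handing it in.

```bash
python3 -c "
from workcell import arm;print(arm.sign_off())"
```

```text
the job is handed in; nothing more can be done
None
```

The bolt is fully aside, the sash is resting on the hidden catch with the lip's underside about 43 mm above the pointer tip, the arm is clear of everything, and the job is handed in at about 37 s.

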